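# Fish a dropped nut out from under a low shelf with a hooked probe

## Robot

A 6-joint arm with a two-finger parallel gripper is mounted at the origin on a cart in front of the work surface, level with it; the furniture and walls round the work are solid. World frame = base frame: x ahead of the robot, y to its left, z up, the work surface at z = 0. Lengths are in m, angles in rad, forces in N, time in s.
With the tool pointing down it reaches from about 0.275 to 0.825 m from the base axis. Payload 4.9 kg.
Tool frame: the origin (TCP) lies between the finger pads; the fingertips stand 8 mm ahead of it and the grasp point (between the pads) lies 11 mm behind it (bot.tip_reach is the distance from the TCP to the fingertips, in m); z points along the fingers, y is the line along which they close (so a half turn about z gives the same grasp; the last joint's range is limited). The gripper opens to 85 mm and grips with 20 to 120 N. Pads are 22 mm wide; open, the fingers measure 114 mm over their backs; the gripper's body (76 mm by 85 mm) begins 54 mm behind the grasp point. The pads swing forward as they close: fully open they stand 13 mm farther back than shut.
Start: joints at [-1.253, 0.326, -0.193, 1.052, 0, 1.437], TCP at [0.24, -0.495, 0.239] pointing down, gripper open.
Joint ranges: [-2.65, 2.65], [-0.97, 1.79], [-1.3, 1.35], [-1.93, 2.1], [-1.47, 1.37], [-3.14, 3.14]. Speed limits (rad/s): [2.57, 2.57, 3.14, 3.14, 3.14, 3.14].

## Interface

Orientations are given as a unit quaternion [x, y, z, w].
In Python, from station import bot gives the robot as it stands.
- The arm moves only by the shell command python3 -m creep 'ROWS' [FORCE]. ROWS is JSON, a list of rows, each an object with "offset": the shift along the tool's x, y, z scaled (see below), a list of three; "turn": the turn, a rotation vector about the tool's x, y, z scaled (see below), a list of three; "hand": the gripper's target within -1 to 1 (fully open at 1, half-way at 0, shut at -1). In form: [{"offset": [x, y, z], "turn": [ax, ay, az], "hand": hand}, ...]. A call has 1 to 12 rows; each row is the pose to reach, as a shift and turn from the pose commanded when the call began, along the tool's axes at that moment; what a row does not reach only later rows make up. The controller multiplies each number of a shift by 10 cm and each number of a turn by pi/4 rad. A row lasts 1/12 s, in which the tool goes at most 41.7 mm and 7.16 degrees, less where a joint would pass 70% of its speed; a pose out of reach is approached as far as the arm can. A call with a number of a shift or a turn outside -1 to 1 is refused whole. A call with a gripper value outside its range is refused whole. The fingers move at their own pace and stop on an object; FORCE is the grip in N (left out, the last holds). Time passes only in rows, so rows that repeat a pose let the fingers close. It gives the time, the measured TCP pose, the force, the opening and the grip force at its end, in the units of the state.
- bot.get_obs(): the state, without advancing time (a new reading comes with each control period).
- bot.capture(name): name is "scene" or "top"; returns (picture, depth): 480x640x3 uint8, red, green, blue; 480x640 float32, m along the optical axis (not along the pixel's ray), 0 where there is no reading.
- bot.get_calibration(name): a dict with "fx", "fy", "cx", "cy" (pixels), "rvec" (rotation vector, rad) and "tvec" (3), from world to camera coordinates, as OpenCV has them. Camera axes: x right, y down, z forward; pixel columns grow to the right and rows downward; lengths in m; the calibration is good to about 2 mm. A picture is of the moment at which its call begins. get_calibration takes no time and is no camera call.
- bot.finish_job(): hands the job in; it is judged then, once.
Trained networks look in the newest picture that a camera, given by its name, has taken for a name from the list of things; names that differ only in an ending like _2 or _b are one class to them, and where a whole thing is asked for, a point or a joint stands for the part that bears it (a point fixed in the world has none). Each returns a list of dicts, best first, with "confidence" (0 to 1); they miss things now and then, are a little off and sometimes report something else, mostly with a low value. They report only what shows in the picture. A call takes as long as a camera call.
- bot.cut_out(camera, thing): "pixels" (480x640 bool, what is visible of it) and "bbox" ([left, top, right, bottom] in pixels, round what is visible of it).
- bot.place_of(camera, thing): "centre" ([column, row] in pixels: a listed point, or the origin of a listed thing).
The state is a dict: "time": time; "joint_pos": joint angles; "qvel": joint speeds; "joint_torque": joint torques, N m; "ee_pos": TCP position; "tool_rot": TCP orientation; "force": force on the tool from outside, world axes, zero at the start; "torque": the same for the moment, N m; "finger_gap": finger opening in m; "grip_force": force on a finger pad.
Only numpy, scipy, OpenCV 4.12 (cv2) and the standard library are available. Lean on these libraries where they do the work, as an engineer would, in place of code of your own. Each camera call takes 0.05 s, during which the arm holds its last target. There are 200 camera calls.

## Task

A steel nut has slid in under the low plywood shelf, out of sight from above. Take the hooked flat probe, feel for the nut under the shelf and drag it out into the tray along the shelf's mouth, never bending its springy blade sideways by more than about 8 degrees nor pushing the shelf hard; then lay the probe down flat on the bench, clear of shelf and tray, and leave the other things where they are.

Things in the scene. Friction and masses are not known exactly. Their poses are not given: they have to be found in the camera images.
- shelf: low plywood shelf fixed to the bench, 153 x 262 x 50 mm. Origin: middle of its open mouth, on the bench; x leads in under the shelf, y to the left looking in, z up. Floor board's top at z = 10 mm. Inside 230 mm wide (y = -115 to 115), 135 deep (back wall at x = 135); clear height z = 10 to 34 mm at the mouth, to 38 inside. y above 72 mm is always empty under it
- shelf_mouth (a point): middle of the floor board's front edge: (0, 0, 10) mm of the shelf. Not measured, new each time: a fixed partition under the roof (plywood 10 mm thick, parallel to the shelf's x, full depth and height), its left face anywhere from y = -95 to 0 mm of the shelf
- shelf_back (a point): foot of the back wall's middle: (135, 0, 10) mm of the shelf. The nut (steel hexagon, 30 mm across flats, 35 over corners, 16 high, about 65 g), not measured either, lies flat on the floor board left of the partition, its centre 20 to 35 mm from the partition's face and at x = 38 to 98 mm of the shelf
- tray: shallow steel tray fixed to the bench along the shelf's mouth; same origin and axes as the shelf. It spans x = -111 to -1 mm, y = -127 to 127; its floor's top is at z = 4 mm, so the nut drops 6 mm from the floor board into it; a lip up to z = 9 mm, 3 thick, runs round the three outer sides
- probe: hooked flat probe, 230 mm long, 0.17 kg, lying flat. Origin: under the middle of its wooden handle, at the underside; x along the probe to the hook, z up. Handle 80 mm long (x = -40 to 40), 24 wide (y), from z = 5 to 36 mm. From it a flat steel blade, 16 wide and 5 thick (z = 0 to 5), runs to x = 190 mm, with a tooth at its end
- probe_hook (a point): on the tooth's face that looks back to the handle, at the underside: (184, -19, 0) mm of the probe when the blade is straight. The tooth is 6 mm thick (x = 184 to 190), 11 high (z = 0 to 11) and sticks out to the probe's -y side as far as y = -30 mm
- blade (a joint): sideways bend of the springy blade about the upright axis at x = 45 mm of the probe, rad; 0 straight, positive when the hook is bent to the probe's +y side; stiffness 5 N m per rad (5 N on the blade 100 mm from that axis bend it 0.1 rad); it must stay under 0.15 either way
- sanding_block: bystander: brown cork sanding block, 64 x 110 x 29 mm, origin under its centre
- wood_block: bystander: small wood block, 50 x 70 x 26 mm, origin under its centre
- wide_offcut: bystander: wide wood offcut, 64 x 110 x 26 mm, origin under its centre

How it is judged:
By the outcome, as a careful person would: the job done as asked, in the order asked, and still so for the second after the job is handed in, with the robot touching nothing.
It also fails if it takes over 61 s, if anything falls off the work surface, if the arm or the gripper's body presses on something with over 40 N, if the wrist force passes 120 N, or if a joint passes its speed limit or range.

## Working session

There is one attempt and no reset: what is moved stays moved. The work goes in short steps, Python scripts to look and compute and a shell command to move; the robot and the scene stay as the last step left them, time stands still between calls to the robot, and variables do not carry over. Pictures are saved under pics/ and viewed, at most 10 in all, crops included, and the job is handed in when it is done.

```bash
ls; mkdir -p pics
cat > h.py <<'E'
import numpy as np, cv2
from station import bot
from scipy.spatial.transform import Rotation as R
def cam(n):
    c=bot.get_calibration(n); M=R.from_rotvec(np.ravel(c['rvec'])).as_matrix(); return c,M,np.ravel(c['tvec'])
def ray(n,px,z):
    c,M,t=cam(n); d=M.T@np.array([(px[0]-c['cx'])/c['fx'],(px[1]-c['cy'])/c['fy'],1]); o=-M.T@t
    return o+d*(z-o[2])/d[2]
def cloud(n,dep,mask):
    c,M,t=cam(n); v,u=np.nonzero(mask&(dep>0)); z=dep[v,u]
    P=np.stack([(u-c['cx'])/c['fx']*z,(v-c['cy'])/c['fy']*z,z],1); return (P-t)@M
def proj(n,p):
    c,M,t=cam(n); q=M@np.asarray(p)+t; return [q[0]/q[2]*c['fx']+c['cx'],q[1]/q[2]*c['fy']+c['cy']]
E
python3 - <<'E'
from h import *
for n in ['top','scene']:
    im,d=bot.capture(n); cv2.imwrite(f'pics/{n}0.png',im[:,:,::-1]); np.save(f'pics/{n}d.npy',d)
    c,M,t=cam(n); print(n,'campos',-M.T@t)
    for th,z in [('shelf_mouth',.01),('shelf',0),('tray',0),('probe',0),('probe_hook',0),('shelf_back',.01),('sanding_block',0),('wood_block',0),('wide_offcut',0)]:
        for r in bot.place_of(n,th)[:2]: print(th,round(r['confidence'],2),np.round(r['centre'],1),ray(n,r['centre'],z).round(3))
    for th in ['shelf','tray','probe','sanding_block','wood_block','wide_offcut']:
        for r in bot.cut_out(n,th)[:1]:
            P=cloud(n,d,r['pixels']); P=P[P[:,2]>(.045 if th=='shelf' else .002)]
            if len(P)<20: continue
            (x,y),(w,h),a=cv2.minAreaRect(P[:,:2].astype(np.float32)); print(th,round(r['confidence'],2),len(P),'rect',np.round([x,y,w,h],3),round(a,1),'z',np.percentile(P[:,2],[5,50,95]).round(3))
print(bot.get_obs())
E
```

```text
pics
top campos [ 0.4405523  -0.03697665  1.65837676]
shelf 0.62 [288.2 242.9] [0.549 0.044 0.   ]
tray 0.93 [291.2 241.9] [0.552 0.035 0.   ]
probe 0.65 [450.7 240.4] [ 0.547 -0.419  0.   ]
probe_hook 0.77 [382.1 237.9] [ 0.558 -0.223  0.   ]
sanding_block 0.71 [390.4 185.3] [ 0.709 -0.252  0.   ]
wood_block 0.76 [434.4 193.1] [ 0.684 -0.377  0.   ]
wide_offcut 0.62 [192.4 292. ] [0.416 0.315 0.   ]
wide_offcut 0.22 [290.3 242.9] [0.549 0.038 0.   ]
shelf 0.9 4915 rect [0.544 0.111 0.262 0.153] 9.1 z [0.046 0.051 0.057]
tray 0.97 2630 rect [ 0.566 -0.018  0.254  0.111] 9.0 z [0.002 0.006 0.012]
probe 0.86 434 rect [ 0.537 -0.337  0.221  0.023] 88.3 z [0.003 0.029 0.04 ]
sanding_block 0.63 901 rect [ 0.706 -0.253  0.109  0.064] 88.3 z [0.017 0.026 0.032]
wood_block 0.97 452 rect [ 0.684 -0.376  0.07   0.051] 71.5 z [0.017 0.026 0.033]
wide_offcut 0.61 961 rect [0.413 0.313 0.109 0.067] 2.0 z [0.019 0.027 0.033]
scene campos [0.1766771  0.67266808 1.00517832]
shelf_mouth 0.79 [308.1 277.5] [0.554 0.041 0.01 ]
shelf 0.68 [311.4 277.9] [0.549 0.032 0.   ]
tray 0.76 [307.2 278.4] [0.558 
[... 814 characters left out ...]
_pos': array([-1.25317957e+00,  3.26196228e-01, -1.92596314e-01,  1.05203345e+00,
       -3.95927605e-05,  1.43658291e+00]), 'qvel': array([-8.92905153e-04,  1.68005358e-03,  4.78578218e-04, -8.92366761e-04,
        2.26127955e-03,  4.55239845e-05]), 'joint_torque': array([ 1.55474787e-03, -4.43323803e+01,  2.62755686e+01,  1.19784218e-03,
       -9.18497858e-05, -1.82973167e-05]), 'ee_pos': array([ 0.24013129, -0.49481433,  0.23928429]), 'tool_rot': array([ 9.74589537e-01,  2.23998289e-01, -2.10712908e-05, -1.29554969e-05]), 'force': array([-0.12113199,  0.0879611 ,  0.48378169]), 'torque': array([-0.01242999,  0.0004278 ,  0.04117707]), 'grip_force': 0.0, 'finger_gap': 0.08560515869842775}
```

View images.

View pics/top0.png

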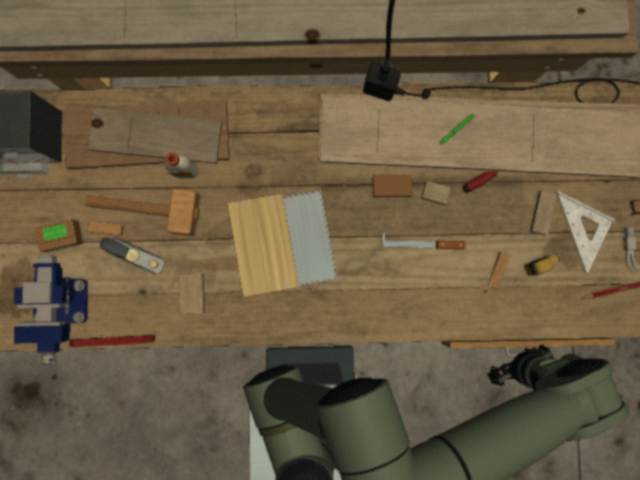

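View pics/scene0.png

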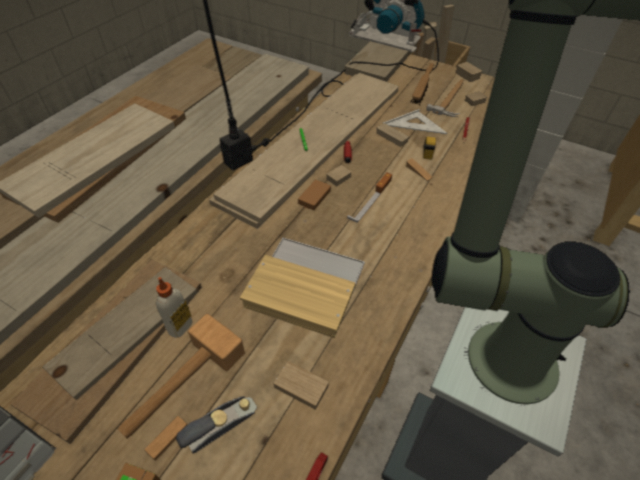

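Run:
```python
from h import *
for n in ['top','scene']:
    im,d=bot.capture(n)
    r=bot.cut_out(n,'probe')[0]; P=cloud(n,d,r['pixels']); H=P[P[:,2]>.025]; B=P[P[:,2]<.015]
    for Q in (H,B):
        (x,y),(w,h),a=cv2.minAreaRect(Q[:,:2].astype(np.float32)); print(n,len(Q),np.round([x,y,w,h],3),a,Q[:,2].max().round(3))
    b=B[(B[:,1]<np.percentile(B[:,1],80))]; print('blade line dx/dy',np.polyfit(b[:,1],b[:,0],1).round(4), 'handle',np.polyfit(H[:,1],H[:,0],1).round(4),H.mean(0).round(3))
```

```text
top 251 [ 0.535 -0.412  0.08   0.023] 88.80261993408203 0.049
top 298 [ 0.538 -0.344  0.24   0.029] 89.28633117675781 0.015
blade line dx/dy [0.0365 0.5519] handle [0.0305 0.5478] [ 0.535 -0.412  0.036]
scene 135 [ 0.533 -0.411  0.085  0.025] 87.73483276367188 0.04
scene 163 [ 0.537 -0.33   0.226  0.029] 82.2704086303711 0.015
blade line dx/dy [0.0828 0.5651] handle [0.0461 0.5522] [ 0.533 -0.406  0.033]
```

```bash
cat >> h.py <<'E'
O=np.array([.5560,.0360]); YS=np.radians(99.0)
ex=np.array([np.cos(YS),np.sin(YS)]); ey=np.array([-ex[1],ex[0]])
def go(x,y,z,yaw):
    o=bot.get_obs(); r=R.from_quat(o['tool_rot']); p=o['ee_pos']
    t=R.from_euler('z',yaw,degrees=True)*R.from_euler('x',180,degrees=True)
    print('t',round(o['time'],2),'off',(r.inv().apply(np.array([x,y,z])-p)/.1).round(3),'turn',((r.inv()*t).as_rotvec()/(np.pi/4)).round(3),'F',o['force'].round(2),'T',o['torque'].round(3),'gap',round(o['finger_gap'],4),'ee',p.round(4))
E
python3 -c "
from h import *
go(.535,-.411,.14,88)"
```

```text
t 1.8 off [3.019 0.533 0.993] turn [-0.    0.   -1.38] F [-0.99 -0.93  0.27] T [0.028 0.051 0.001] gap 0.0853 ee [ 0.2401 -0.4948  0.2393]
```

```bash
python3 -m creep '[{"offset":[1,0.18,0.3],"turn":[0,0,-0.3],"hand":1},{"offset":[1,0.18,0.3],"turn":[0,0,-0.6],"hand":1},{"offset":[1,0.18,0.3],"turn":[0,0,-0.6],"hand":1},{"offset":[1,0.18,0.3],"turn":[0,0,-0.6],"hand":1}]'; python3 -c "
from h import *
go(.535,-.411,.14,88)"
```

```text
time: 2.13
ee_pos: [0.3413, -0.4651, 0.2076]
tool_rot: [0.893, 0.45, 0.001, -0.001]
force: [-0.7, 0.5, -0.0]
finger_gap: 0.0856
grip_force: 0.0
t 2.13 off [1.586 1.236 0.678] turn [-0.    -0.003 -0.767] F [-0.74  0.54 -0.04] T [ 0.066  0.019 -0.036] gap 0.0856 ee [ 0.3413 -0.4651  0.2076]
```

```bash
python3 -m creep '[{"offset":[0.9,0.7,0.3],"turn":[0,0,-0.2],"hand":1},{"offset":[0.9,0.7,0.3],"turn":[0,0,-0.4],"hand":1},{"offset":[0.9,0.7,0.3],"turn":[0,0,-0.6],"hand":1},{"offset":[0.9,0.7,0.3],"turn":[0,0,-0.77],"hand":1},{"offset":[0.9,0.7,0.3],"turn":[0,0,-0.77],"hand":1}]'; python3 -c "
from h import *
go(.535,-.411,.08,88)"
```

```text
time: 2.55
ee_pos: [0.4498, -0.4364, 0.178]
tool_rot: [0.719, 0.695, 0.0, -0.001]
force: [-1.4, -0.1, 0.1]
finger_gap: 0.0852
grip_force: 0.0
t 2.55 off [0.281 0.844 0.98 ] turn [-0.001 -0.002  0.002] F [-1.38 -0.14  0.1 ] T [ 0.017  0.037 -0.013] gap 0.0852 ee [ 0.4498 -0.4364  0.178 ]
```

```bash
python3 -m creep '[{"offset":[0.28,0.84,0.5],"turn":[0,0,0],"hand":1},{"offset":[0.28,0.84,0.9],"turn":[0,0,0],"hand":1},{"offset":[0.28,0.84,0.98],"turn":[0,0,0],"hand":1},{"offset":[0.28,0.84,0.98],"turn":[0,0,0],"hand":1}]'
python3 - <<'E'
from h import *
go(.535,-.411,.014,88)
im,d=bot.capture('scene'); u,v=map(int,proj('scene',[.535,-.38,.03]))
cv2.imwrite('pics/a.png',cv2.resize(im[v-60:v+60,u-80:u+80,::-1],None,fx=5,fy=5))
E
```

```text
time: 2.88
ee_pos: [0.5336, -0.4098, 0.0753]
tool_rot: [0.721, 0.693, 0.0, -0.003]
force: [-1.6, 1.3, -0.8]
finger_gap: 0.0852
grip_force: 0.0
t 2.88 off [-0.015  0.017  0.613] turn [-0.006 -0.007 -0.006] F [-1.6   1.31 -0.76] T [ 0.032  0.067 -0.023] gap 0.0852 ee [ 0.5336 -0.4098  0.0753]
```

View pics/a.png

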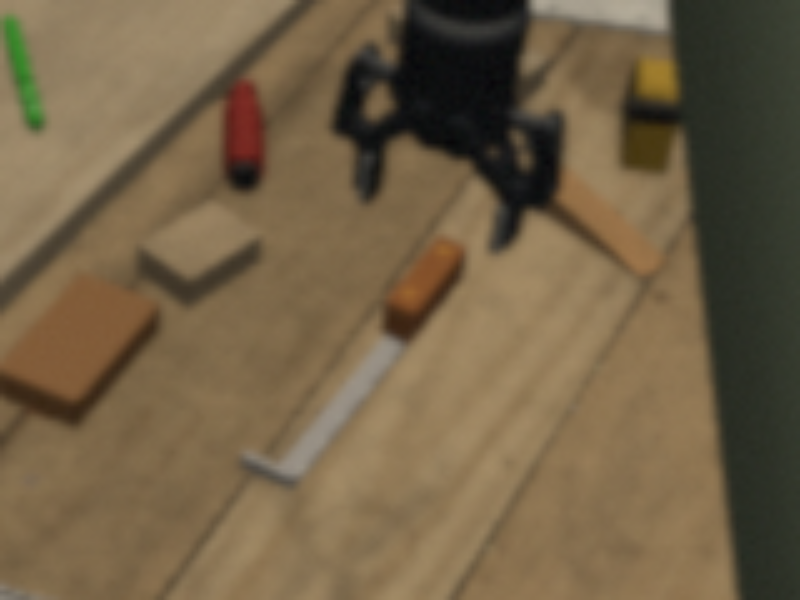

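The crop shows the open fingers at (370,180) and (505,240), straddling the handle at (425,290). The hook's tooth is at (265,465). I'll go down and grip.

```bash
python3 -m creep '[{"offset":[-0.01,0.01,0.3],"turn":[0,0,0],"hand":1},{"offset":[-0.01,0.01,0.5],"turn":[0,0,0],"hand":1},{"offset":[-0.01,0.01,0.6],"turn":[0,0,0],"hand":1},{"offset":[-0.01,0.01,0.6],"turn":[0,0,0],"hand":0},{"offset":[-0.01,0.01,0.6],"turn":[0,0,0],"hand":-1},{"offset":[-0.01,0.01,0.6],"turn":[0,0,0],"hand":-1},{"offset":[-0.01,0.01,0.6],"turn":[0,0,0],"hand":-1},{"offset":[-0.01,0.01,0.6],"turn":[0,0,0],"hand":-1},{"offset":[-0.01,0.01,0.6],"turn":[0,0,0],"hand":-1},{"offset":[-0.01,0.01,0.6],"turn":[0,0,0],"hand":-1},{"offset":[-0.01,0.01,0.6],"turn":[0,0,0],"hand":-1},{"offset":[-0.01,0.01,0.6],"turn":[0,0,0],"hand":-1}]' 70;  python3 -c "
from h import *
go(.535,-.411,.114,88)"
```

```text
time: 3.93
ee_pos: [0.535, -0.4156, 0.0232]
tool_rot: [0.722, 0.692, -0.0, 0.002]
force: [-1.7, 0.4, 7.3]
finger_gap: 0.0228
grip_force: 69.6
t 3.93 off [ 0.044 -0.001 -0.908] turn [ 0.003  0.003 -0.01 ] F [-1.7   0.43  7.31] T [ 0.037  0.251 -0.024] gap 0.0228 ee [ 0.535  -0.4156  0.0232]
```

```bash
python3 -m creep '[{"offset":[0,0,-0.15],"turn":[0,0,0],"hand":-1},{"offset":[0,0,-0.3],"turn":[0,0,0],"hand":-1},{"offset":[0,0,-0.5],"turn":[0,0,0],"hand":-1},{"offset":[0,0,-0.7],"turn":[0,0,0],"hand":-1},{"offset":[0,0,-0.7],"turn":[0,0,0],"hand":-1},{"offset":[0,0,-0.7],"turn":[0,0,0],"hand":-1}]';  python3 - <<'E'
from h import *
go(.535,-.411,.114,88)
for n in ['top','scene']:
    im,d=bot.capture(n)
    for r in bot.cut_out(n,'probe')[:1]:
        m=cv2.erode(r['pixels'].astype(np.uint8),np.ones((2,2)))>0
        P=cloud(n,d,r['pixels']); P=P[(P[:,1]>-.36)&(P[:,1]<-.2)&(P[:,2]<.12)]
        if len(P): print(n,r['confidence'],len(P),P[:,1].min(),P[:,1].max(),'x,z vs y',np.polyfit(P[:,1],P[:,0],1).round(4),np.polyfit(P[:,1],P[:,2],1).round(4))
    for r in bot.place_of(n,'probe_hook')[:1]: print(r['centre'],ray(n,r['centre'],.07))
u,v=map(int,proj('scene',[.535,-.36,.06]))
im=bot.capture('scene')[0];cv2.imwrite('pics/b.png',cv2.resize(im[v-60:v+60,u-80:u+80,::-1],None,fx=5,fy=5))
E
```

```text
time: 4.43
ee_pos: [0.5349, -0.4152, 0.0924]
tool_rot: [0.722, 0.692, 0.0, 0.001]
force: [0.8, -0.3, -3.2]
finger_gap: 0.0224
grip_force: 68.9
t 4.43 off [ 0.042 -0.    -0.216] turn [ 0.003  0.002 -0.01 ] F [ 0.77 -0.27 -3.2 ] T [-0.052 -0.015  0.005] gap 0.0224 ee [ 0.5349 -0.4152  0.0924]
top 0.86 322 -0.3595273941031216 -0.22240045819623536 x,z vs y [0.0738 0.5646] [0.0065 0.0766]
[386.3, 238.1] [ 0.55264089 -0.22706726  0.07      ]
scene 0.89 221 -0.35977426497652526 -0.21808593120185674 x,z vs y [0.0529 0.5594] [0.1215 0.0975]
[356.5, 203.7] [ 0.54583106 -0.22867905  0.07      ]
```

View pics/b.png

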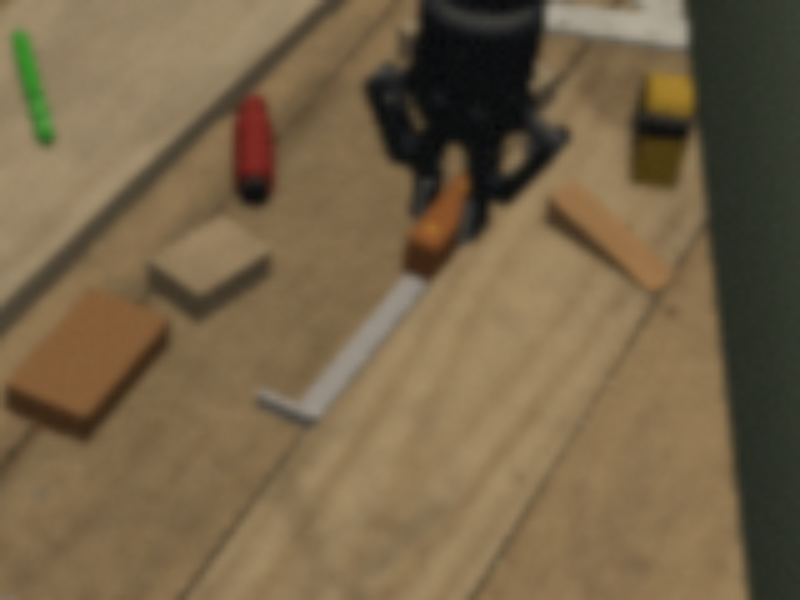

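```bash
cat >> h.py <<'E'
def blade(n,tilt=0,y0=-.36,y1=-.24,cap=1):
    im,d=bot.capture(n); r=bot.cut_out(n,'probe')
    if not r: print('none'); return
    P=cloud(n,d,r[0]['pixels']); 
    P=P[(P[:,1]>y0)&(P[:,1]<y1)]
    z=np.median(P[:,2]); P=P[abs(P[:,2]-z)<.02]
    for _ in range(4):
        a=np.polyfit(P[:,1],P[:,0],1); b=np.polyfit(P[:,1],P[:,2],1)
        P=P[(abs(np.polyval(a,P[:,1])-P[:,0])<.009)&(abs(np.polyval(b,P[:,1])-P[:,2])<.008)]
    ym=(y0+y1)/2; print(n,len(P),'x slope',a[0].round(4),'x@mid',np.polyval(a,ym).round(4),'z slope',b[0].round(4),'z@mid',np.polyval(b,ym).round(4))
E
python3 - <<'E'
from h import *
for n in ['top','scene','top','scene']: blade(n)
E
```

```text
top 250 x slope 0.052 x@mid 0.5404 z slope -0.0022 z@mid 0.0725
scene 140 x slope 0.0281 x@mid 0.5398 z slope -0.0076 z@mid 0.0712
  return _methods._mean(a, axis=axis, dtype=dtype,
  ret = ret.dtype.type(ret / rcount)
Traceback (most recent call last):
  File "h.py", line 27, in blade
    a=np.polyfit(P[:,1],P[:,0],1); b=np.polyfit(P[:,1],P[:,2],1)
TypeError: expected non-empty vector for x
```

```bash
cat >> h.py <<'E'
O=np.array([.5556,.0370]); YS=np.radians(98.9)
ex=np.array([np.cos(YS),np.sin(YS)]); ey=np.array([-ex[1],ex[0]])
def S(xh,ys,z,dy=0): # xh: shelf x of tooth face, ys: shelf y of probe axis, z: underside (mm)
    p=O+(xh-188.5)/1e3*ex+ys/1e3*ey; go(p[0],p[1],z/1e3+.024,98.9+dy)
def W():
    o=bot.get_obs(); p=o['ee_pos']; r=R.from_quat(o['tool_rot']); tx=r.apply([1,0,0]); d=p[:2]-O; f=o['force'];T=o['torque']
    yaw=np.degrees(np.arctan2(tx[1],tx[0]))
    print('t',round(o['time'],2),'hookx',(d@ex*1e3+188.5).round(1),'axis y',(d@ey*1e3).round(1),'z',((p[2]-.024)*1e3).round(1),'yaw rel',(yaw-98.9).round(2),'F shelf',np.round([f[:2]@ex,f[:2]@ey,f[2]],2),'T',T.round(3),'gap',round(o['finger_gap'],4))
E
python3 -c "
from h import *
W();S(-22,95,70)"
```

```text
t 5.08 hookx -254.2 axis y 91.0 z 67.2 yaw rel -11.36 F shelf [-0.59 -0.02 -2.16] T [-0.02   0.006 -0.005] gap 0.0229
t 5.08 off [ 2.269 -0.497 -0.028] turn [-0.    -0.    -0.253] F [ 0.11 -0.58 -2.16] T [-0.02   0.006 -0.005] gap 0.0229 ee [ 0.5342 -0.4145  0.0912]
```

```bash
python3 -m creep '[{"offset":[0.25,0,0],"turn":[0,0,-0.1],"hand":-1},{"offset":[0.55,-0.1,0],"turn":[0,0,-0.25],"hand":-1},{"offset":[0.85,-0.2,0],"turn":[0,0,-0.25],"hand":-1},{"offset":[1,-0.25,0],"turn":[0,0,-0.25],"hand":-1},{"offset":[1,-0.25,0],"turn":[0,0,-0.25],"hand":-1}]';  python3 -c "
from h import *
W();S(-22,95,70)"
```

```text
time: 5.5
ee_pos: [0.5119, -0.3094, 0.0911]
tool_rot: [0.65, 0.76, 0.0, -0.002]
force: [0.0, -0.0, -1.5]
finger_gap: 0.0226
grip_force: 68.9
t 5.5 hookx -147.0 axis y 96.7 z 67.1 yaw rel 0.05 F shelf [-0.04 -0.04 -1.53] T [-0.087  0.056  0.02 ] gap 0.0226
t 5.5 off [ 1.25   0.019 -0.025] turn [-0.002 -0.004  0.001] F [ 0.05 -0.03 -1.53] T [-0.087  0.056  0.02 ] gap 0.0226 ee [ 0.5119 -0.3094  0.0911]
```

```bash
python3 -m creep '[{"offset":[0.3,0.02,0],"turn":[0,0,0],"hand":-1},{"offset":[0.6,0.02,0.1],"turn":[0,0,0],"hand":-1},{"offset":[0.9,0.02,0.3],"turn":[0,0,0],"hand":-1},{"offset":[1,0.02,0.45],"turn":[0,0,0],"hand":-1},{"offset":[1,0.02,0.52],"turn":[0,0,0],"hand":-1},{"offset":[1,0.02,0.52],"turn":[0,0,0],"hand":-1},{"offset":[1,0.02,0.52],"turn":[0,0,0],"hand":-1}]';  python3 - <<'E'
from h import *
W();S(123,95,14)
def blade2(n):
    im,d=bot.capture(n); r=bot.cut_out(n,'probe')
    if not r: print('none');return
    P=cloud(n,d,r[0]['pixels']); D=P[:,:2]-O; Q=np.c_[D@ex,D@ey,P[:,2]]*1e3
    h=[Q[:,0].max(),Q[:,1].min()]
    Q=Q[(Q[:,0]>-165)&(Q[:,0]<-55)&(Q[:,2]<40)]
    for _ in range(4):
        a=np.polyfit(Q[:,0],Q[:,1],1); b=np.polyfit(Q[:,0],Q[:,2],1)
        Q=Q[(abs(np.polyval(a,Q[:,0])-Q[:,1])<9)&(abs(np.polyval(b,Q[:,0])-Q[:,2])<6)]
    print(n,len(Q),'far x, min y',np.round(h,1),'y slope',a[0].round(3),'y@-60',np.polyval(a,-60).round(1),'ztop slope',b[0].round(3),'@-60',np.polyval(b,-60).round(1))
blade2('top');blade2('scene')
im=bot.capture('scene')[0];u,v=map(int,proj('scene',[.5,-.06,.02]))
cv2.imwrite('pics/c.png',cv2.resize(im[v-60:v+60,u-80:u+80,::-1],None,fx=5,fy=5))
E
```

```text
time: 6.08
ee_pos: [0.5012, -0.2159, 0.0396]
tool_rot: [0.651, 0.759, -0.0, 0.001]
force: [0.4, -0.2, -1.5]
finger_gap: 0.0227
grip_force: 68.9
t 6.08 hookx -53.0 axis y 92.9 z 15.6 yaw rel -0.16 F shelf [-0.21 -0.33 -1.54] T [-0.044 -0.059  0.024] gap 0.0227
t 6.08 off [ 1.76  -0.026  0.014] turn [ 0.001  0.002 -0.004] F [ 0.36 -0.16 -1.54] T [-0.044 -0.059  0.024] gap 0.0227 ee [ 0.5012 -0.2159  0.0396]
top 195 far x, min y [-49.5  68.9] y slope -0.003 y@-60 90.4 ztop slope 0.007 @-60 22.2
scene 152 far x, min y [-47.6  65.2] y slope -0.003 y@-60 90.5 ztop slope 0.004 @-60 21.1
```

View pics/c.png

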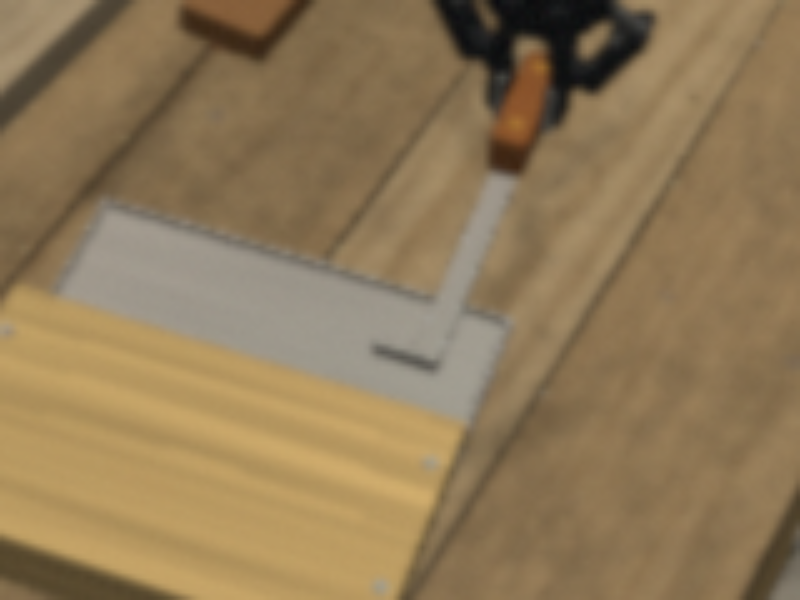

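The crop shows a straight blade, level over the tray, with the tooth at (405,355) in front of the mouth. I'll go in along the empty lane.

```bash
python3 -m creep '[{"offset":[0.1,-0.03,0.02],"turn":[0,0,0],"hand":-1},{"offset":[0.3,-0.03,0.02],"turn":[0,0,0],"hand":-1},{"offset":[0.5,-0.03,0.02],"turn":[0,0,0],"hand":-1},{"offset":[0.7,-0.03,0.02],"turn":[0,0,0],"hand":-1},{"offset":[0.9,-0.03,0.02],"turn":[0,0,0],"hand":-1},{"offset":[0.9,-0.03,0.02],"turn":[0,0,0],"hand":-1}]';  python3 -c "
from h import *
W();S(123,94,14)"
```

```text
time: 6.83
ee_pos: [0.4812, -0.122, 0.037]
tool_rot: [0.65, 0.76, 0.0, -0.002]
force: [-0.5, 1.0, -1.9]
finger_gap: 0.0226
grip_force: 68.9
t 6.83 hookx 42.9 axis y 98.1 z 13.0 yaw rel 0.07 F shelf [ 1.06  0.37 -1.85] T [-0.053  0.012  0.006] gap 0.0226
t 6.83 off [ 0.801  0.042 -0.008] turn [-0.003 -0.004  0.002] F [-0.53  0.99 -1.85] T [-0.053  0.012  0.006] gap 0.0226 ee [ 0.4812 -0.122   0.037 ]
```

```bash
python3 -m creep '[{"offset":[0.2,0.03,-0.01],"turn":[0,0,0],"hand":-1},{"offset":[0.4,0.03,-0.01],"turn":[0,0,0],"hand":-1},{"offset":[0.6,0.03,-0.01],"turn":[0,0,0],"hand":-1},{"offset":[0.75,0.03,-0.01],"turn":[0,0,0],"hand":-1},{"offset":[0.78,0.03,-0.01],"turn":[0,0,0],"hand":-1},{"offset":[0.78,0.03,-0.01],"turn":[0,0,0],"hand":-1}]';  python3 - <<'E'
from h import *
import time
W()
for _ in range(4): bot.capture('top'); W()
S(122,74,14)
E
```

```text
time: 7.33
ee_pos: [0.4742, -0.0477, 0.0384]
tool_rot: [0.65, 0.76, -0.0, 0.0]
force: [-0.1, -0.8, -1.7]
finger_gap: 0.0225
grip_force: 68.9
t 7.33 hookx 117.4 axis y 93.5 z 14.4 yaw rel -0.02 F shelf [-0.81  0.27 -1.71] T [-0.07  -0.044 -0.02 ] gap 0.0225
t 7.38 hookx 116.5 axis y 93.1 z 14.5 yaw rel -0.08 F shelf [-0.12  0.36 -1.19] T [-0.117 -0.022  0.017] gap 0.023
t 7.43 hookx 116.0 axis y 92.9 z 14.5 yaw rel -0.13 F shelf [ 0.43  0.57 -2.1 ] T [-0.056 -0.012 -0.006] gap 0.0222
t 7.48 hookx 115.8 axis y 92.9 z 14.4 yaw rel -0.16 F shelf [ 0.2  -0.96 -2.75] T [-0.071  0.009 -0.029] gap 0.0225
t 7.53 hookx 115.7 axis y 93.0 z 14.4 yaw rel -0.18 F shelf [ 0.82  0.56 -1.63] T [-0.096  0.008  0.004] gap 0.0227
t 7.53 off [0.063 0.189 0.004] turn [ 0.001  0.001 -0.004] F [-0.68  0.72 -1.63] T [-0.096  0.008  0.004] gap 0.0227 ee [ 0.475  -0.0493  0.0384]
```

```bash
cat > chk.py <<'E'
from h import *
import sys
T=[];F=[]
for i in range(3):
    if i: bot.capture('top')
    o=bot.get_obs(); T.append(o['torque'][2]); F.append(o['force'][:2]@ey)
W(); print('  Tz',np.mean(T).round(3),'Fy',np.mean(F).round(2))
sys.exit(abs(np.mean(T))>.11)
E
python3 -m creep '[{"offset":[0.06,0.03,0],"turn":[0,0,0],"hand":-1},{"offset":[0.06,0.1,0],"turn":[0,0,0],"hand":-1},{"offset":[0.06,0.2,0],"turn":[0,0,0],"hand":-1},{"offset":[0.06,0.3,0],"turn":[0,0,0],"hand":-1},{"offset":[0.06,0.36,0],"turn":[0,0,0],"hand":-1},{"offset":[0.06,0.36,0],"turn":[0,0,0],"hand":-1},{"offset":[0.06,0.36,0],"turn":[0,0,0],"hand":-1}]';  python3 chk.py
```

```text
time: 8.12
ee_pos: [0.5093, -0.0369, 0.0381]
tool_rot: [0.651, 0.759, -0.0, -0.0]
force: [-0.7, -0.8, -2.3]
finger_gap: 0.0223
grip_force: 68.9
t 8.22 hookx 122.8 axis y 58.0 z 14.0 yaw rel -0.12 F shelf [ 0.14 -0.34 -1.07] T [-0.065 -0.016 -0.018] gap 0.0227
  Tz 0.024 Fy 0.35False
```

```bash
C='python3 -m creep'; 
python3 -m creep '[{"offset":[0,0.05,0],"turn":[0,0,0],"hand":-1},{"offset":[0,0.05,0],"turn":[0,0,0],"hand":-1},{"offset":[0,0.05,0],"turn":[0,0,0],"hand":-1}]' >/dev/null && python3 chk.py &&
python3 -m creep '[{"offset":[0,0.05,0],"turn":[0,0,0],"hand":-1},{"offset":[0,0.05,0],"turn":[0,0,0],"hand":-1},{"offset":[0,0.05,0],"turn":[0,0,0],"hand":-1}]' >/dev/null && python3 chk.py &&
python3 -m creep '[{"offset":[0,0.05,0],"turn":[0,0,0],"hand":-1},{"offset":[0,0.05,0],"turn":[0,0,0],"hand":-1},{"offset":[0,0.05,0],"turn":[0,0,0],"hand":-1}]' >/dev/null && python3 chk.py &&
python3 -m creep '[{"offset":[0,0.05,0],"turn":[0,0,0],"hand":-1},{"offset":[0,0.05,0],"turn":[0,0,0],"hand":-1},{"offset":[0,0.05,0],"turn":[0,0,0],"hand":-1}]' >/dev/null && python3 chk.py &&
python3 -m creep '[{"offset":[0,0.05,0],"turn":[0,0,0],"hand":-1},{"offset":[0,0.05,0],"turn":[0,0,0],"hand":-1},{"offset":[0,0.05,0],"turn":[0,0,0],"hand":-1}]' >/dev/null && python3 chk.py &&
python3 -m creep '[{"offset":[0,0.05,0],"turn":[0,0,0],"hand":-1},{"offset":[0,0.05,0],"turn":[0,0,0],"hand":-1},{"offset":[0,0.05,0],"turn":[0,0,0],"hand":-1}]' >/dev/null && python3 chk.py
```

```text
t 8.57 hookx 122.6 axis y 52.4 z 14.3 yaw rel -0.12 F shelf [ 0.02  0.25 -1.83] T [-0.062 -0.026 -0.039] gap 0.0225
  Tz -0.007 Fy 0.31False
```

```bash
sed -i 's/sys.exit(\(.*\))$/sys.exit(int(\1))/' chk.py; 
python3 -m creep '[{"offset":[0,0.05,0],"turn":[0,0,0],"hand":-1},{"offset":[0,0.05,0],"turn":[0,0,0],"hand":-1},{"offset":[0,0.05,0],"turn":[0,0,0],"hand":-1}]' >/dev/null && python3 chk.py &&
python3 -m creep '[{"offset":[0,0.05,0],"turn":[0,0,0],"hand":-1},{"offset":[0,0.05,0],"turn":[0,0,0],"hand":-1},{"offset":[0,0.05,0],"turn":[0,0,0],"hand":-1}]' >/dev/null && python3 chk.py &&
python3 -m creep '[{"offset":[0,0.05,0],"turn":[0,0,0],"hand":-1},{"offset":[0,0.05,0],"turn":[0,0,0],"hand":-1},{"offset":[0,0.05,0],"turn":[0,0,0],"hand":-1}]' >/dev/null && python3 chk.py &&
python3 -m creep '[{"offset":[0,0.05,0],"turn":[0,0,0],"hand":-1},{"offset":[0,0.05,0],"turn":[0,0,0],"hand":-1},{"offset":[0,0.05,0],"turn":[0,0,0],"hand":-1}]' >/dev/null && python3 chk.py &&
python3 -m creep '[{"offset":[0,0.05,0],"turn":[0,0,0],"hand":-1},{"offset":[0,0.05,0],"turn":[0,0,0],"hand":-1},{"offset":[0,0.05,0],"turn":[0,0,0],"hand":-1}]' >/dev/null && python3 chk.py &&
python3 -m creep '[{"offset":[0,0.05,0],"turn":[0,0,0],"hand":-1},{"offset":[0,0.05,0],"turn":[0,0,0],"hand":-1},{"offset":[0,0.05,0],"turn":[0,0,0],"hand":-1}]' >/dev/null && python3 chk.py
```

```text
t 8.92 hookx 122.6 axis y 47.3 z 14.3 yaw rel -0.11 F shelf [ 0.03  0.04 -1.34] T [-0.06   0.011  0.023] gap 0.0229
  Tz 0.009 Fy 0.34
t 9.27 hookx 122.6 axis y 42.3 z 14.2 yaw rel -0.11 F shelf [ 0.51 -0.19 -1.97] T [-0.108 -0.002  0.044] gap 0.0226
  Tz 0.024 Fy 0.15
t 9.62 hookx 122.6 axis y 37.3 z 14.2 yaw rel -0.11 F shelf [ 0.25 -0.44 -1.62] T [-0.065 -0.014  0.007] gap 0.0222
  Tz 0.007 Fy -0.36
t 9.97 hookx 122.6 axis y 32.3 z 14.2 yaw rel -0.11 F shelf [-0.24  0.4  -2.3 ] T [-0.049  0.007  0.028] gap 0.0229
  Tz -0.004 Fy 0.45
t 10.32 hookx 122.6 axis y 27.3 z 14.2 yaw rel -0.11 F shelf [-1.13  0.26 -2.1 ] T [-0.077  0.027  0.035] gap 0.0226
  Tz 0.007 Fy -0.17
t 10.67 hookx 122.6 axis y 22.3 z 14.2 yaw rel -0.11 F shelf [ 0.91 -0.26 -0.73] T [-0.123  0.02   0.003] gap 0.0228
  Tz 0.011 Fy -0.36
```

```bash
cd .;
python3 -m creep '[{"offset":[0,0.05,0],"turn":[0,0,0],"hand":-1},{"offset":[0,0.05,0],"turn":[0,0,0],"hand":-1},{"offset":[0,0.05,0],"turn":[0,0,0],"hand":-1}]' >/dev/null && python3 chk.py &&
python3 -m creep '[{"offset":[0,0.05,0],"turn":[0,0,0],"hand":-1},{"offset":[0,0.05,0],"turn":[0,0,0],"hand":-1},{"offset":[0,0.05,0],"turn":[0,0,0],"hand":-1}]' >/dev/null && python3 chk.py &&
python3 -m creep '[{"offset":[0,0.05,0],"turn":[0,0,0],"hand":-1},{"offset":[0,0.05,0],"turn":[0,0,0],"hand":-1},{"offset":[0,0.05,0],"turn":[0,0,0],"hand":-1}]' >/dev/null && python3 chk.py &&
python3 -m creep '[{"offset":[0,0.05,0],"turn":[0,0,0],"hand":-1},{"offset":[0,0.05,0],"turn":[0,0,0],"hand":-1},{"offset":[0,0.05,0],"turn":[0,0,0],"hand":-1}]' >/dev/null && python3 chk.py &&
python3 -m creep '[{"offset":[0,0.05,0],"turn":[0,0,0],"hand":-1},{"offset":[0,0.05,0],"turn":[0,0,0],"hand":-1},{"offset":[0,0.05,0],"turn":[0,0,0],"hand":-1}]' >/dev/null && python3 chk.py &&
python3 -m creep '[{"offset":[0,0.05,0],"turn":[0,0,0],"hand":-1},{"offset":[0,0.05,0],"turn":[0,0,0],"hand":-1},{"offset":[0,0.05,0],"turn":[0,0,0],"hand":-1}]' >/dev/null && python3 chk.py &&
python3 -m creep '[{"offset":[0,0.05,0],"turn":[0,0,0],"hand":-1},{"offset":[0,0.05,0],"turn":[0,0,0],"hand":-1},{"offset":[0,0.05,0],"turn":[0,0,0],"hand":-1}]' >/dev/null && python3 chk.py &&
python3 -m creep '[{"offset":[0,0.05,0],"turn":[0,0,0],"hand":-1},{"offset":[0,0.05,0],"turn":[0,0,0],"hand":-1},{"offset":[0,0.05,0],"turn":[0,0,0],"hand":-1}]' >/dev/null && python3 chk.py
```

```text
t 11.02 hookx 122.5 axis y 17.3 z 14.2 yaw rel -0.11 F shelf [-0.29 -0.34 -2.02] T [-0.082  0.008  0.018] gap 0.0223
  Tz 0.014 Fy -0.47
t 11.37 hookx 122.6 axis y 12.3 z 14.2 yaw rel -0.11 F shelf [ 0.05  0.23 -2.22] T [-0.044  0.007 -0.006] gap 0.0228
  Tz 0.026 Fy -0.14
t 11.72 hookx 122.5 axis y 7.2 z 14.3 yaw rel -0.11 F shelf [-0.23  0.69 -2.06] T [-0.089 -0.023  0.056] gap 0.0226
  Tz 0.03 Fy 0.46
t 12.07 hookx 122.5 axis y 2.2 z 14.3 yaw rel -0.11 F shelf [ 0.49  0.35 -1.34] T [-0.046  0.037  0.002] gap 0.0228
  Tz -0.016 Fy 0.31
t 12.42 hookx 122.5 axis y -2.8 z 14.3 yaw rel -0.11 F shelf [-0.82  0.51 -2.11] T [-0.058  0.007 -0.05 ] gap 0.0225
  Tz -0.045 Fy 0.46
t 12.77 hookx 122.5 axis y -7.8 z 14.3 yaw rel -0.11 F shelf [-0.21 -0.37 -0.26] T [-0.04   0.013  0.079] gap 0.0225
  Tz 0.022 Fy -0.2
t 13.12 hookx 122.6 axis y -12.3 z 14.1 yaw rel -0.1 F shelf [-0.02  1.79 -1.91] T [-0.063  0.236  0.208] gap 0.0226
  Tz 0.213 Fy 1.32
```

Contact at axis y ≈ -12 mm: the blade has the nut against the partition. I'll ease off 3 mm and drag.

```bash
python3 -m creep '[{"offset":[0,-0.03,0],"turn":[0,0,0],"hand":-1},{"offset":[0,-0.03,0],"turn":[0,0,0],"hand":-1},{"offset":[-0.04,-0.03,0],"turn":[0,0,0],"hand":-1},{"offset":[-0.08,-0.03,0],"turn":[0,0,0],"hand":-1},{"offset":[-0.12,-0.03,0],"turn":[0,0,0],"hand":-1},{"offset":[-0.17,-0.03,0],"turn":[0,0,0],"hand":-1},{"offset":[-0.22,-0.03,0],"turn":[0,0,0],"hand":-1},{"offset":[-0.27,-0.03,0],"turn":[0,0,0],"hand":-1},{"offset":[-0.3,-0.03,0],"turn":[0,0,0],"hand":-1},{"offset":[-0.3,-0.03,0],"turn":[0,0,0],"hand":-1}]' && python3 chk.py &&
python3 -m creep '[{"offset":[-0.05,0,0],"turn":[0,0,0],"hand":-1},{"offset":[-0.1,0,0],"turn":[0,0,0],"hand":-1},{"offset":[-0.15,0,0],"turn":[0,0,0],"hand":-1},{"offset":[-0.2,0,0],"turn":[0,0,0],"hand":-1},{"offset":[-0.25,0,0],"turn":[0,0,0],"hand":-1},{"offset":[-0.3,0,0],"turn":[0,0,0],"hand":-1},{"offset":[-0.3,0,0],"turn":[0,0,0],"hand":-1}]' && python3 chk.py
```

```text
time: 13.95
ee_pos: [0.5802, -0.0573, 0.0383]
tool_rot: [0.651, 0.759, -0.0, 0.0]
force: [0.5, 0.2, -1.6]
finger_gap: 0.0222
grip_force: 68.9
t 14.05 hookx 92.1 axis y -9.7 z 14.3 yaw rel -0.14 F shelf [ 0.15  0.27 -2.23] T [-0.092  0.015  0.072] gap 0.0227
  Tz 0.059 Fy 0.04
time: 14.63
ee_pos: [0.5849, -0.0873, 0.0383]
tool_rot: [0.651, 0.759, -0.0, 0.0]
force: [-0.3, -0.7, -1.5]
finger_gap: 0.0224
grip_force: 68.9
t 14.73 hookx 62.0 axis y -9.6 z 14.3 yaw rel -0.15 F shelf [ 0.55 -0.48 -1.74] T [-0.06   0.058  0.02 ] gap 0.0227
  Tz 0.023 Fy 0.29
```

```bash
python3 -m creep '[{"offset":[-0.05,0,0],"turn":[0,0,0],"hand":-1},{"offset":[-0.1,0,0],"turn":[0,0,0],"hand":-1},{"offset":[-0.15,0,0],"turn":[0,0,0],"hand":-1},{"offset":[-0.2,0,0],"turn":[0,0,0],"hand":-1},{"offset":[-0.25,0,0],"turn":[0,0,0],"hand":-1},{"offset":[-0.3,0,0],"turn":[0,0,0],"hand":-1},{"offset":[-0.35,0,0],"turn":[0,0,0],"hand":-1},{"offset":[-0.4,0,0],"turn":[0,0,0],"hand":-1},{"offset":[-0.4,0,0],"turn":[0,0,0],"hand":-1}]' && python3 chk.py &&
python3 -m creep '[{"offset":[-0.05,0,0],"turn":[0,0,0],"hand":-1},{"offset":[-0.1,0,0],"turn":[0,0,0],"hand":-1},{"offset":[-0.15,0,0],"turn":[0,0,0],"hand":-1},{"offset":[-0.2,0,0],"turn":[0,0,0],"hand":-1},{"offset":[-0.25,0,0],"turn":[0,0,0],"hand":-1},{"offset":[-0.3,0,0],"turn":[0,0,0],"hand":-1},{"offset":[-0.35,0,0],"turn":[0,0,0],"hand":-1},{"offset":[-0.38,0,0],"turn":[0,0,0],"hand":-1},{"offset":[-0.38,0,0],"turn":[0,0,0],"hand":-1}]' && python3 chk.py
python3 - <<'E'
from h import *
im,d=bot.capture('scene');p=O-.05*ex;u,v=map(int,proj('scene',[p[0],p[1],.02]))
cv2.imwrite('pics/d.png',cv2.resize(im[v-60:v+60,u-80:u+80,::-1],None,fx=5,fy=5))
E
```

```text
time: 15.48
ee_pos: [0.5911, -0.1269, 0.0384]
tool_rot: [0.651, 0.759, -0.0, 0.001]
force: [-0.5, 0.5, -1.9]
finger_gap: 0.0227
grip_force: 68.9
t 15.58 hookx 22.1 axis y -9.5 z 14.3 yaw rel -0.15 F shelf [ 0.48  0.13 -1.82] T [-0.064  0.039 -0.025] gap 0.0229
  Tz 0.007 Fy 0.16
time: 16.33
ee_pos: [0.5967, -0.164, 0.0383]
tool_rot: [0.651, 0.759, -0.0, 0.0]
force: [-0.3, 0.3, -1.8]
finger_gap: 0.0228
grip_force: 68.9
t 16.43 hookx -15.6 axis y -9.4 z 14.3 yaw rel -0.13 F shelf [ 0.29  0.33 -1.03] T [-0.018  0.02  -0.031] gap 0.0223
  Tz -0.011 Fy 0.23
```

View pics/d.png

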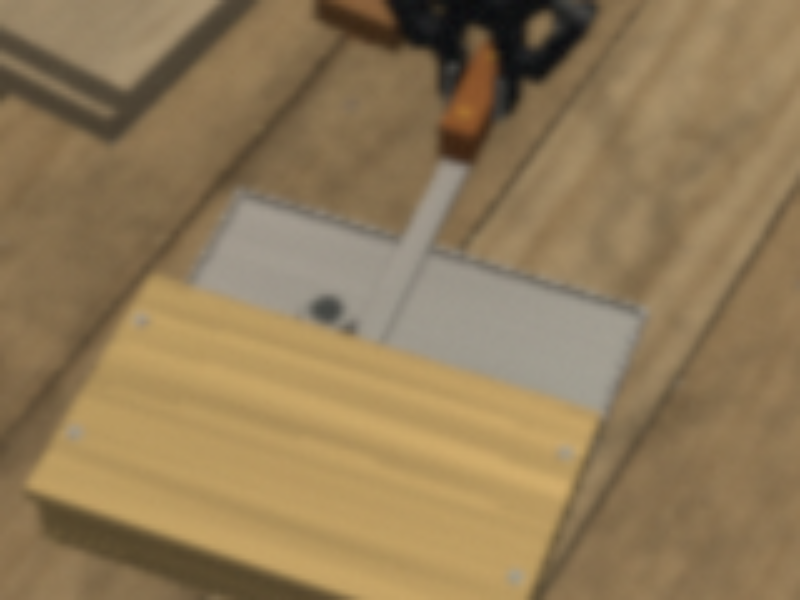

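The nut shows at crop (325,308), out past the roof edge beside the blade. I'll pull about 25 mm more so it sits well inside the tray.

```bash
python3 -m creep '[{"offset":[-0.04,0,0],"turn":[0,0,0],"hand":-1},{"offset":[-0.08,0,0],"turn":[0,0,0],"hand":-1},{"offset":[-0.12,0,0],"turn":[0,0,0],"hand":-1},{"offset":[-0.16,0,0],"turn":[0,0,0],"hand":-1},{"offset":[-0.2,0,0],"turn":[0,0,0],"hand":-1},{"offset":[-0.23,0,0],"turn":[0,0,0],"hand":-1},{"offset":[-0.25,0,0],"turn":[0,0,0],"hand":-1},{"offset":[-0.25,0,0],"turn":[0,0,0],"hand":-1}]' && python3 chk.py
python3 - <<'E'
from h import *
im,d=bot.capture('scene');p=O-.05*ex;u,v=map(int,proj('scene',[p[0],p[1],.02]))
cv2.imwrite('pics/e.png',cv2.resize(im[v-60:v+60,u-80:u+80,::-1],None,fx=5,fy=5))
for x,y in [(-57,-36),(-40,-28)]:
    q=O+x/1e3*ex+y/1e3*ey; a=proj('scene',[*q,.02]); print((np.array(a)-[u-80,v-60])*5)
E
```

```text
time: 17.15
ee_pos: [0.6004, -0.1885, 0.0383]
tool_rot: [0.651, 0.759, -0.0, 0.0]
force: [-0.4, 0.5, -1.6]
finger_gap: 0.0223
grip_force: 68.9
t 17.25 hookx -40.7 axis y -9.3 z 14.2 yaw rel -0.13 F shelf [-0.28 -0.04 -1.28] T [-0.025 -0.01   0.006] gap 0.0227
  Tz -0.01 Fy -0.18
[345.32444548 276.27572561]
[347.16813619 302.12304659]
```

View pics/e.png

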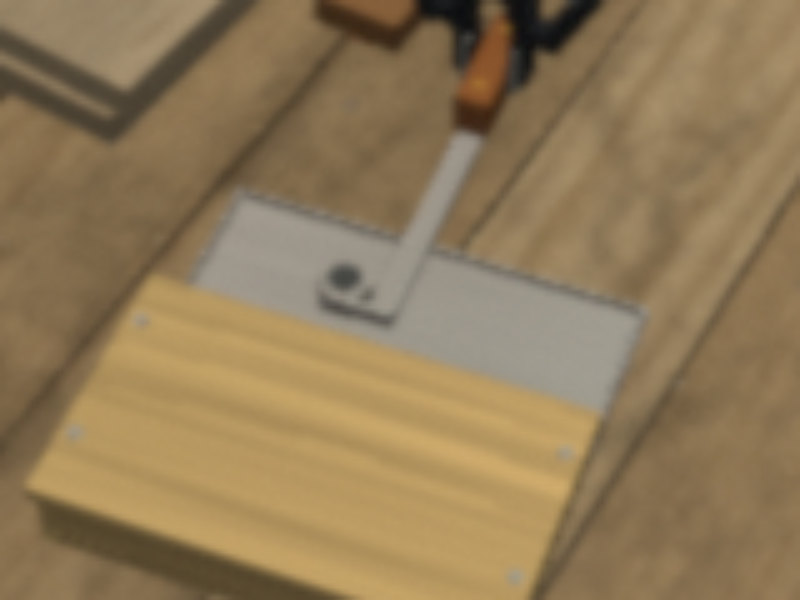

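The nut at (345,277) now sits flat in the tray, inside the lip, with the tooth behind it. Next I'll lift the probe free.

```bash
python3 -m creep '[{"offset":[0.05,-0.03,0],"turn":[0,0,0],"hand":-1},{"offset":[0.05,-0.05,-0.05],"turn":[0,0,0],"hand":-1},{"offset":[0.05,-0.05,-0.2],"turn":[0,0,0],"hand":-1},{"offset":[0.05,-0.05,-0.4],"turn":[0,0,0],"hand":-1},{"offset":[0.05,-0.05,-0.6],"turn":[0,0,0],"hand":-1},{"offset":[-0.2,-0.2,-0.6],"turn":[0,0,0.05],"hand":-1},{"offset":[-0.5,-0.4,-0.6],"turn":[0,0,0.15],"hand":-1},{"offset":[-0.8,-0.5,-0.6],"turn":[0,0,0.25],"hand":-1},{"offset":[-1,-0.5,-0.6],"turn":[0,0,0.25],"hand":-1},{"offset":[-1,-0.5,-0.6],"turn":[0,0,0.25],"hand":-1},{"offset":[-1,-0.5,-0.6],"turn":[0,0,0.25],"hand":-1}]'; python3 -c "
from h import *
go(.535,-.415,.0242,87.6)"
```

```text
time: 18.22
ee_pos: [0.5659, -0.2951, 0.0986]
tool_rot: [0.723, 0.691, 0.0, 0.0]
force: [-0.0, 0.3, -1.5]
finger_gap: 0.0227
grip_force: 69.0
t 18.22 off [-1.212 -0.255  0.744] turn [ 0.001 -0.    -0.004] F [-0.01  0.3  -1.51] T [0.007 0.003 0.06 ] gap 0.0227 ee [ 0.5659 -0.2951  0.0986]
```

```bash
python3 -m creep '[{"offset":[-0.3,-0.1,0],"turn":[0,0,0],"hand":-1},{"offset":[-0.6,-0.2,0.1],"turn":[0,0,0],"hand":-1},{"offset":[-0.9,-0.25,0.3],"turn":[0,0,0],"hand":-1},{"offset":[-1,-0.25,0.5],"turn":[0,0,0],"hand":-1},{"offset":[-1,-0.25,0.65],"turn":[0,0,0],"hand":-1},{"offset":[-1,-0.25,0.7],"turn":[0,0,0],"hand":-1},{"offset":[-1,-0.25,0.7],"turn":[0,0,0],"hand":-1},{"offset":[-1,-0.25,0.7],"turn":[0,0,0],"hand":-1},{"offset":[-1,-0.25,0.7],"turn":[0,0,0],"hand":-1}]'; python3 -c "
from h import *
bot.capture('top');bot.capture('top')
go(.535,-.395,.0232,87.6)"
```

```text
time: 18.97
ee_pos: [0.538, -0.3925, 0.0296]
tool_rot: [0.722, 0.692, 0.0, 0.001]
force: [0.1, -0.3, -1.2]
finger_gap: 0.0225
grip_force: 69.0
t 19.07 off [-0.022 -0.029  0.066] turn [0.002 0.002 0.   ] F [ 0.15  0.11 -1.26] T [-0.012 -0.005  0.004] gap 0.0225 ee [ 0.538  -0.393   0.0298]
```

Now I'll lower in small steps until the bench carries it.

```bash
python3 -m creep '[{"offset":[0,0,0.02],"turn":[0,0,0],"hand":-1},{"offset":[0,0,0.04],"turn":[0,0,0],"hand":-1},{"offset":[0,0,0.055],"turn":[0,0,0],"hand":-1},{"offset":[0,0,0.055],"turn":[0,0,0],"hand":-1},{"offset":[0,0,0.055],"turn":[0,0,0],"hand":-1}]'; python3 -c "
from h import *
for i in range(3): bot.capture('top');o=bot.get_obs();print(o['force'].round(1),o['torque'].round(2),o['ee_pos'].round(4))"
```

```text
time: 19.48
ee_pos: [0.5371, -0.3931, 0.0232]
tool_rot: [0.722, 0.692, 0.0, 0.0]
force: [-0.6, 2.7, 2.7]
finger_gap: 0.0226
grip_force: 69.5
[-1.5  1.1  3.7] [0.17 0.16 0.  ] [ 0.5371 -0.3931  0.0232]
[-1.1  1.9  4.5] [ 0.24  0.14 -0.04] [ 0.5371 -0.3931  0.0232]
[-1.2  1.8  4.5] [0.29 0.18 0.01] [ 0.5371 -0.3931  0.0232]
```

```bash
python3 -m creep '[{"offset":[0,0,0],"turn":[0,0,0],"hand":0.2},{"offset":[0,0,0],"turn":[0,0,0],"hand":0.4},{"offset":[0,0,0],"turn":[0,0,0],"hand":0.6},{"offset":[0,0,0],"turn":[0,0,0],"hand":0.6},{"offset":[0,0,0],"turn":[0,0,0],"hand":0.6},{"offset":[0,0,-0.2],"turn":[0,0,0],"hand":0.6},{"offset":[0,0,-0.5],"turn":[0,0,0],"hand":0.6},{"offset":[0,0,-0.9],"turn":[0,0,0],"hand":0.6},{"offset":[-0.3,0,-1],"turn":[0,0,0],"hand":0.6},{"offset":[-0.7,0,-1],"turn":[0,0,0],"hand":0.6},{"offset":[-1,0,-1],"turn":[0,0,0],"hand":0.6},{"offset":[-1,0,-1],"turn":[0,0,0],"hand":0.6}]'
python3 - <<'E'
from h import *
for n in ['top','scene']:
    im,d=bot.capture(n); P=cloud(n,d,bot.cut_out(n,'probe')[0]['pixels']); print(n,P.min(0).round(3),P.max(0).round(3))
    B=P[(P[:,2]<.02)&(P[:,1]>-.34)&(P[:,1]<-.225)]; print('blade z slope',np.polyfit(B[:,1],B[:,2],1).round(3),np.median(B[:,2]).round(4))
    cv2.imwrite(f'pics/f{n}.png',cv2.resize(im[150:330,200:520,::-1] if n=='top' else im[120:360,220:540,::-1],None,fx=2.5,fy=2.5))
    for th in ['sanding_block','wood_block','wide_offcut']:
        P=cloud(n,d,bot.cut_out(n,th)[0]['pixels']); P=P[P[:,2]>.002]; print(th,np.round(cv2.minAreaRect(P[:,:2].astype(np.float32))[0],3))
E
```

```text
time: 20.63
ee_pos: [0.5316, -0.4994, 0.1233]
tool_rot: [0.724, 0.69, -0.001, 0.002]
force: [-1.6, 0.9, -0.4]
finger_gap: 0.0683
grip_force: 0.0
top [ 0.527 -0.427 -0.008] [ 0.553 -0.204  0.046]
blade z slope [-0.006  0.004] 0.0052
sanding_block [ 0.707 -0.253]
wood_block [ 0.683 -0.378]
wide_offcut [0.415 0.313]
scene [ 0.525 -0.433 -0.007] [ 0.572 -0.197  0.039]
blade z slope [-0.002  0.003] 0.0034
sanding_block [ 0.706 -0.252]
wood_block [ 0.683 -0.374]
wide_offcut [0.413 0.315]
```

View pics/ftop.png

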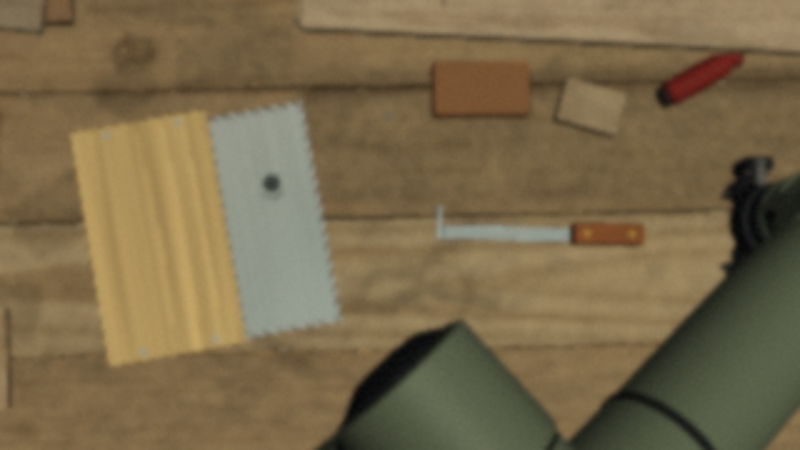

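View pics/fscene.png

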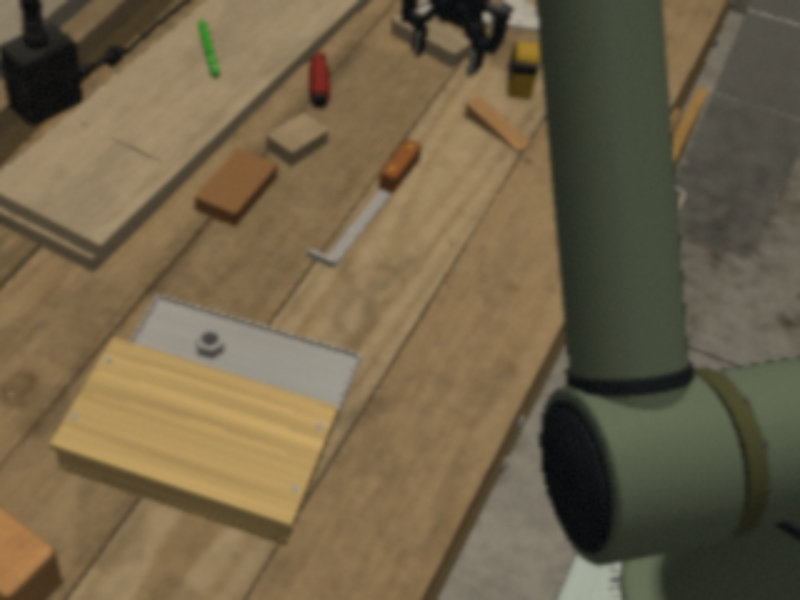

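Both pictures agree: the nut is in the tray (top crop 271,183), and the probe lies flat and clear of it (tooth at 440,222). The other things haven't moved, and the gripper is free in the air.

```bash
python3 -c "
from station import bot
print(bot.finish_job())"
```

```text
the job is handed in; nothing more can be done
None
```

The job is handed in: the nut is in the tray, the probe lies flat on the bench clear of shelf and tray, and the three blocks are where they were. It took about 21 s of the 61 s; the blade bend, judged from the wrist torque, stayed near 0.04 rad.

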